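# Take the worn roller out of the plate sealer

## Robot

A 6-joint arm with a two-finger parallel gripper is mounted at the origin on the work surface. World frame = base frame: x ahead of the robot, y to its left, z up, the work surface at z = 0. Lengths are in m, angles in rad, forces in N, time in s.
With the tool pointing down it reaches from about 0.3 to 0.875 m from the base axis. Payload 6.4 kg.
Tool frame: the origin (TCP) lies between the finger pads; the fingertips stand 25 mm ahead of it and the grasp point (between the pads) lies 6 mm ahead of it; z points along the fingers, y is the line along which they close (so a half turn about z gives the same grasp; the last joint's range is limited). The gripper opens to 85 mm and grips with 20 to 120 N. Pads are 22 mm wide; open, the fingers measure 114 mm over their backs; the gripper's body (76 mm by 85 mm) begins 54 mm behind the grasp point. The pads swing forward as they close: fully open they stand 13 mm farther back than shut.
Start: joints at [1.121, 0.181, 1.607, -0, 1.354, -0.206], TCP at [0.139, 0.558, 0.256] pointing down, gripper open.
Joint ranges: [-2.99, 2.99], [-0.89, 2.07], [0.3, 2.58], [-1.14, 4.28], [0, 2.63], [-3.12, 3.12]. Speed limits (rad/s): [2.57, 2.57, 3.01, 3.14, 3.14, 3.14].

## Interface

Orientations are given as a unit quaternion [w, x, y, z].
In Python, from bench import ctrl gives the robot as it stands.
- The arm moves only by the tool servo_tool, never from a script. Its argument "series" is text: rows parted by semicolons, each of 7 numbers parted by spaces: the gripper command: -1 is fully open, 1 is shut, values between are in proportion, then the shift along the tool's x, y, z in m, then the turn, a rotation vector about the tool's x, y, z in degrees. A call has 1 to 12 rows; each row is the pose to reach, as a shift and turn from the pose commanded when the call began, along the tool's axes at that moment; what a row does not reach only later rows make up. A row lasts 1/12 s, in which the tool goes at most 41.7 mm and 7.16 degrees, less where a joint would pass 70% of its speed; a pose out of reach is approached as far as the arm can. A call with a gripper value outside its range is refused whole. The fingers move at their own pace and stop on an object; the grip force is fixed at half the most. Time passes only in rows, so rows that repeat a pose let the fingers close. It gives the time, the measured TCP pose, the force, the opening and the grip force at its end, in the units of the state.
- ctrl.get_obs(): the state, without advancing time (a new reading comes with each control period).
- ctrl.camera(name): name is "scene" or "top" or "wrist"; returns a dict with "img" (480x640x3 uint8, red, green, blue), "z_map" (480x640 float32, m along the optical axis (not along the pixel's ray), 0 where there is no reading), "fovy" (degrees; the focal length in pixels is half the picture's height over the tangent of half this angle, whatever the lens; pixels are square), "cx", "cy" (the principal point, pixels), "extrinsics" (4x4, takes a point from camera to world coordinates); the wrist camera has in their place "T_tool_cam" (4x4, takes a point from camera to tool coordinates, whose origin is the TCP and whose axes are the flange's). Camera axes: x right, y down, z forward; pixel columns grow to the right and rows downward; lengths in m; the calibration is good to about 2 mm. The wrist camera is an equidistant fisheye: a pixel r from the principal point sees the ray r / f radians off the axis. A picture is of the moment at which its call begins: read the wrist's pose just before it.
- ctrl.hand_in(): hands the job in; it is judged then, once.
The state is a dict: "time_s": time; "q": joint angles; "dq": joint speeds; "joint_efforts": joint torques, N m; "eef_pos": TCP position; "eef_rot": TCP orientation; "wrist_force": force on the tool from outside, world axes, zero at the start; "torque": the same for the moment, N m; "opening": opening from 0.0 (shut) to 1.0 (fully open); "grasp_force": force on a finger pad.
Only numpy, scipy, OpenCV 4.12 (cv2) and the standard library are available. Lean on these libraries where they do the work, as an engineer would, in place of code of your own. Each camera call takes 0.05 s, during which the arm holds its last target. There are 200 camera calls.

## Task

The orange pressure roller of the microplate sealer is due for cleaning: flip the red cam lever fully over to open it, then draw the roller off its ledges, lower it out of the slots and lay it in the empty blue cradle, squarely across both saddles, and let go. Set it down, do not drop it; leave the lever open, and leave the green spare roller undisturbed in the white cradle.

Things in the scene. Friction and masses are not known exactly. Their poses are not given: they have to be found in the camera images.
- stand: White fixed stand. Origin on the table below the seated axle; x to its back (front -x), y along the axle. In mm: base x -70..110, y -100..100, 12 high; fixed microplate on it, |y| under 43, to z 32. Side plates |y| 64..74, top z 118, no bridge between. Slot in each, upside-down L: at the back a ledge x -14..8 (axle seats at x 2, z 90), roof z 108; at the front a leg x -50..-14, open below.
- drop (a point): Point in the stand's frame at x -32, y 0, z 64 mm: where the axle's middle is once lowered out through the open bottom of the slots' front legs. A lip (x -60..-50) closes each leg's front down to z 80, open below it. Way out: lift 5 mm (12 at most; the ledge rises 2 mm to the front, so an unlocked roller stays put), 32 mm to -x, down to here, then 75 mm or more to -x before rising.
- cam_lever (a joint): Red lever on the outside of the stand's -y plate, hinged about the stand's y at x -14, z 125 mm. In rad: 0 to 0.15 closed (its steel keeper bars the slot before the axle; handle leans 0.6 from vertical to the front, -x); 1.6 open stop (leans 1.0 to the back); open counts above 1.3. Push the grip over the top in an arc from front to back; about 0.12 N m (2 to 6 N); it stays where left.
- lever_grip (a point): Centre of the red cross grip at the end of the lever's handle: a round bar 16 mm in diameter, 36 mm long along the stand's y (y -115..-79). It is 85 mm from the hinge axis, on a 10 mm thick handle bar; in the stand's frame at x -62, y -97, z 195 mm when closed (0), at its highest z 210 on the way, and at x 58, y -97, z 171 mm when fully open (1.6).
- orange_roller: Orange roller to take out, loose, 0.25 to 0.5 kg: cylinder 44 mm in diameter, 110 mm long, on a steel axle 12 mm in diameter, 184 mm long. Origin at its middle, on the axis; its y lies along the axle; it may be turned about y. Starts seated in the stand, axis 90 mm above the table, 9 mm endways play each way. Grip across the diameter at mid-length, from above.
- blue_cradle: Empty blue cradle, fixed: slab 110 (x) by 130 (y) by 10 mm with two V saddles, 10 mm thick, at y -42 and 42 mm; 90 degree V open to the top, bottom z 19, mouth 72 mm wide at z 55. Origin: centre of its underside, on the table; the roller must lie along its y (either way round); lying there its axis is over x 0 at z 50 mm. Free for fingers between the saddles: y -37..37, down to z 10.
- green_roller: Green spare roller, same size as the orange one, origin at its middle, lying in a white cradle of the same shape as the blue one. A bystander, not to be moved.
Things that resemble listed ones, but are neither listed nor needed, are in the scene too. What is meant by the orange_roller is not black or pink, and is the smaller of those in its own colour.

How it is judged:
By the outcome, as a careful person would: the job done as asked, in the order asked, and still so for the second after the job is handed in, with the robot touching nothing.
It also fails if it takes over 53 s, if anything falls off the work surface, if the arm or the gripper's body presses on something with over 40 N, if the wrist force passes 120 N, or if a joint passes its speed limit or range.

## Working session

There is one attempt and no reset: what is moved stays moved. The work goes in short steps, Python scripts to look and compute and a tool call to move; the robot and the scene stay as the last step left them, time stands still between calls to the robot, and variables do not carry over. Pictures are saved under pics/ and viewed, at most 10 in all, crops included, and the job is handed in when it is done.

Besides the shell and the picture viewer there is one more tool, called as name(argument=value, ...) on one line, values as JSON. servo_tool: Moves the arm, as the interface text tells. Its arguments: {"type":"object","properties":{"series":{"type":"string"}},"required":["series"]}

```bash
mkdir -p pics; cat > h.py <<'E'
import numpy as np, cv2
from bench import ctrl
def pts(c):
    h,w=c["z_map"].shape; f=h/2/np.tan(np.radians(c["fovy"])/2)
    u,v=np.meshgrid(np.arange(w),np.arange(h)); z=c["z_map"]
    P=np.stack([(u-c["cx"])/f*z,(v-c["cy"])/f*z,z],-1)
    E=np.array(c["extrinsics"]); W=P@E[:3,:3].T+E[:3,3]; W[z<=0]=np.nan
    return W
E
python3 - <<'E'
from h import *
for n in("scene","top"):
    c=ctrl.camera(n); cv2.imwrite(f"pics/{n}0.png",c["img"][...,::-1]); np.save(f"{n}.npy",pts(c)); np.save(f"{n}_img.npy",c["img"])
    print(n,c["fovy"],c["cx"],c["cy"],np.round(c["extrinsics"],3).tolist())
o=ctrl.get_obs(); print({k:np.round(v,3).tolist() for k,v in o.items()})
E
```

```text
scene 55.77243292074092 319.0090747007489 234.96515671718024 [[-0.906, 0.349, -0.239, 0.672], [0.423, 0.741, -0.522, 0.409], [-0.006, -0.574, -0.819, 0.8], [0.0, 0.0, 0.0, 1.0]]
top 42.918322333140416 325.1688175884707 237.4846119853579 [[0.012, -0.997, 0.075, 0.361], [-1.0, -0.012, 0.013, 0.003], [-0.012, -0.075, -0.997, 1.571], [0.0, 0.0, 0.0, 1.0]]
{'time_s': 0.1, 'q': [1.121, 0.181, 1.608, -0.0, 1.354, -0.206], 'dq': [-0.001, -0.001, -0.004, -0.001, -0.001, 0.0], 'joint_efforts': [-0.0, -44.588, -35.224, -0.0, 0.004, 0.0], 'eef_pos': [0.139, 0.558, 0.255], 'eef_rot': [-0.0, 0.122, 0.993, -0.001], 'wrist_force': [0.804, 0.049, 0.318], 'torque': [-0.034, -0.002, 0.001], 'grasp_force': 0.0, 'opening': 1.005}
```

View pics/scene0.png

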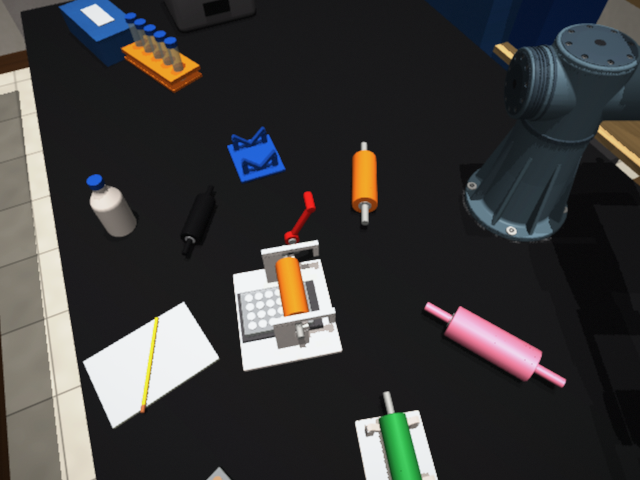

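View pics/top0.png

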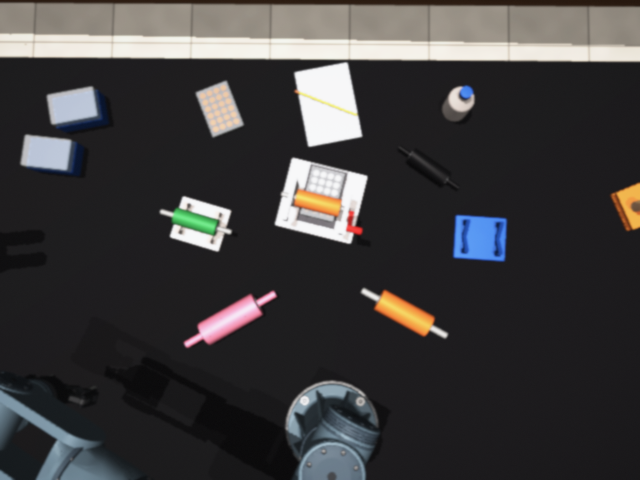

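The roller meant is the orange one seated in the stand, top (318,202). The other orange one, at (405,313), lies loose and is larger. The lever grip is at (355,230), the blue cradle at (480,238), and the green roller in the white cradle at (197,221).

```bash
python3 - <<'E'
from h import *
W=np.load("top.npy"); I=np.load("top_img.npy"); hsv=cv2.cvtColor(I,cv2.COLOR_RGB2HSV)
H,S,V=[hsv[...,i].astype(int) for i in range(3)]; z=W[...,2]
def box(m):
    p=W[m][:,:2].astype(np.float32); c,s,a=cv2.minAreaRect(p*1000); return np.round(c,1),np.round(s,1),round(a,1)
def roi(u0,u1,v0,v1):
    m=np.zeros(H.shape,bool); m[v0:v1,u0:u1]=1; return m
org=(H>5)&(H<20)&(S>150)&(V>120)
for n,r in(("seat",roi(285,350,180,225)),("loose",roi(365,445,285,340)))  :
    m=org&r; print(n,m.sum(),box(m),np.nanpercentile(z[m],[5,50,98]).round(3))
red=((H<5)|(H>172))&(S>150)&(V>80)&roi(335,375,200,245)
q=W[red]; print("red",red.sum(),box(red),np.nanpercentile(q[:,2],[2,50,98]).round(3)); top=q[q[:,2]>.185]; print("grip",len(top),top.mean(0).round(4))
blue=(H>100)&(H<125)&(S>120)&(V>60)&roi(445,515,205,270)
print("blue",box(blue),np.nanpercentile(z[blue],[2,50,98]).round(3))
st=roi(268,375,150,250)&(V>120)&(S<60)
b=st&(z>.004)&(z<.022); print("base",b.sum(),box(b),np.nanmedian(z[b]).round(3))
p=st&(z>.108)&(z<.125); print("plates",p.sum()); P=W[p]
l=P[:,1]>P[:,1].mean()
for k in(l,~l): print(P[k].mean(0).round(4),box_ if False else cv2.minAreaRect((P[k][:,:2]*1000).astype(np.float32)))
t=roi(445,515,205,270)&(z>.045); print("saddle tops",[W[t&roi(*a)].mean(0).round(4).tolist() for a in((445,480,205,270),(480,515,205,270))])
c=np.hstack([cv2.resize(I[150:250,265:375],None,fx=3.6,fy=3.6),cv2.resize(I[270:370,350:450],None,fx=3.6,fy=3.6)])
cv2.imwrite("pics/crop1.png",c[...,::-1])
E
```

```text
seat 476 (array([561.4,  45.8]), array([113.6,  39.8]), 75.1) [0.098 0.107 0.116]
loose 972 (array([nan, nan]), array([0., 0.]), 0.0) [0.033 0.05  0.06 ]
red 153 (array([502. , -50.7]), array([44.3, 52.5]), 73.8) [-0.     0.206  0.215]
grip 100 [ 0.4842 -0.045   0.2078]
blue (array([ 484.5, -374.3]), array([137.8, 117.1]), 85.9) [-0.002  0.011  0.052]
base 2689 (array([576.3,  35.8]), array([205.9, 184.3]), 76.6) 0.013
plates 367
[0.5642 0.1076 0.1184] ((564.7392578125, 107.59840393066406), (10.67922306060791, 104.43671417236328), 76.7744369506836)
[ 0.5328 -0.0264  0.1189] ((532.2266235351562, -26.277833938598633), (9.338590621948242, 103.9887466430664), 76.60082244873047)
saddle tops [[0.4866, -0.3304, 0.0513], [0.4821, -0.4143, 0.0511]]
```

View pics/crop1.png

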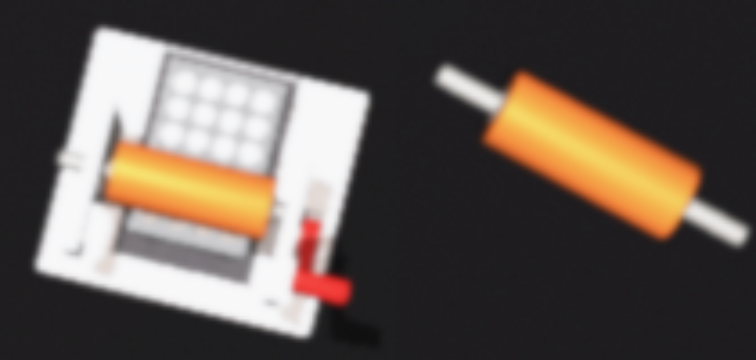

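The crop shows the seated orange roller is clearly smaller than the loose one, so it is confirmed as the target. From the depth measurements, the stand origin is about (0.5565, 0.0395) with yaw -13.3°. The roller sits near stand y +6 mm. The cradle centre is about (0.484, -0.372) with yaw -3.1°. I'm moving to the front of the lever grip with the fingers shut.

servo_tool(series="1 -0.432 -0.504 -0.005 0 0 89.3;1 -0.432 -0.504 -0.005 0 0 89.3;1 -0.432 -0.504 -0.005 0 0 89.3;1 -0.432 -0.504 -0.005 0 0 89.3;1 -0.432 -0.504 -0.005 0 0 89.3;1 -0.432 -0.504 -0.005 0 0 89.3;1 -0.432 -0.504 -0.005 0 0 89.3;1 -0.432 -0.504 -0.005 0 0 89.3;1 -0.432 -0.504 -0.005 0 0 89.3;1 -0.432 -0.504 -0.005 0 0 89.3;1 -0.432 -0.504 -0.005 0 0 89.3;1 -0.432 -0.504 -0.005 0 0 89.3")

```text
time_s: 1.1
eef_pos: [0.3631, 0.1091, 0.2601]
eef_rot: [0.0, 0.768, 0.641, 0.0]
wrist_force: [2.2, -0.3, -0.4]
opening: -0.0
grasp_force: 0.0
```

```bash
cat >> h.py <<'E'
from scipy.spatial.transform import Rotation as Ro
O=np.array([.5565,.0395,0]); YAW=-13.3
CR=np.array([.484,-.372,0]); CY=-3.1
def S(x,y,z): return O+Ro.from_euler("z",YAW,degrees=True).apply(np.array([x,y,z])/1000)
def goto(p,yaw=YAW):
    o=ctrl.get_obs(); w,x,y,z=o["eef_rot"]; R=Ro.from_quat([x,y,z,w])
    M=Ro.from_euler("z",yaw,degrees=True).as_matrix(); T=Ro.from_matrix(np.c_[M[:,1],M[:,0],-M[:,2]])
    print("t",round(o["time_s"],2),"shift",R.inv().apply(p-np.array(o["eef_pos"])).round(4),"rot",(R.inv()*T).as_rotvec(degrees=True).round(2))
def stand():
    o=ctrl.get_obs(); print("tcp in stand mm",(Ro.from_euler("z",-YAW,degrees=True).apply(np.array(o["eef_pos"])-O)*1000).round(1),"F",np.round(o["wrist_force"],1),"open",round(o["opening"],3),"gf",round(o["grasp_force"],1))
E
python3 -c "
from h import *
stand(); goto(S(-105,-100,260))"
```

```text
tcp in stand mm [-204.2   23.3  260.1] F [ 2.2 -0.3 -0.4] open -0.0 gf 0.0
t 1.1 shift [-1.283e-01  9.260e-02  1.000e-04] rot [ 0.03 -0.01  3.04]
```

servo_tool(series="1 -0.04 0.029 0 0 0 3;1 -0.08 0.058 0 0 0 3;1 -0.115 0.082 0 0 0 3;1 -0.125 0.09 0 0 0 3;1 -0.128 0.0926 0 0 0 3;1 -0.128 0.0926 0 0 0 3;1 -0.128 0.0926 0 0 0 3")

```text
time_s: 1.68
eef_pos: [0.4315, -0.0304, 0.2595]
eef_rot: [-0.001, 0.782, 0.623, -0.0]
wrist_force: [0.3, -0.3, -0.1]
opening: 0.004
grasp_force: 0.0
```

```bash
python3 - <<'E'
from h import *
stand(); o=ctrl.get_obs()
c=ctrl.camera("wrist"); print(c["img"].shape,c["fovy"],c["cx"],c["cy"],np.round(c["T_tool_cam"],3).tolist())
cv2.imwrite("pics/w1.png",c["img"][...,::-1])
h=480;f=h/2/np.tan(np.radians(c["fovy"])/2)
u,v=np.meshgrid(np.arange(640),np.arange(480));du,dv=u-c["cx"],v-c["cy"];r=np.hypot(du,dv)+1e-9;th=r/f
z=c["z_map"];k=z*np.tan(th)/r;P=np.stack([du*k,dv*k,z],-1);P[(z<=0)|(th>1.5)]=np.nan
T=np.array(c["T_tool_cam"]);P=P@T[:3,:3].T+T[:3,3]
w,x,y,q=o["eef_rot"];W=Ro.from_quat([x,y,q,w]).apply(P.reshape(-1,3))+o["eef_pos"]
L=(Ro.from_euler("z",-YAW,degrees=True).apply(W-O)*1000).reshape(480,640,3)
hsv=cv2.cvtColor(c["img"],cv2.COLOR_RGB2HSV).astype(int);H,Sa,V=hsv[...,0],hsv[...,1],hsv[...,2]
red=((H<5)|(H>172))&(Sa>150)&(V>60); q=L[red]; q=q[np.isfinite(q[:,0])]
print(len(q)); 
g=q[(q[:,2]>185)]; print("grip pts pctl",np.percentile(g,[2,50,98],axis=0).round(1).tolist())
b=q[(q[:,2]<180)&(q[:,2]>130)]; print("bar",np.percentile(b,[2,50,98],axis=0).round(1).tolist() if len(b) else 0)
org=(H>5)&(H<20)&(Sa>150)&(V>100); q=L[org]; q=q[np.isfinite(q[:,0])&(np.abs(q[:,0])<60)&(np.abs(q[:,1])<90)]
print("orange",len(q),np.percentile(q,[1,50,99],axis=0).round(1).tolist() if len(q) else 0)
E
```

```text
tcp in stand mm [-105.6  -96.8  259.5] F [ 0.3 -0.3 -0.1] open 0.004 gf 0.0
(480, 640, 3) 65.70646984690485 323.5998359133437 236.88883369156483 [[0.0, -0.955, -0.298, 0.076], [1.0, 0.0, 0.0, -0.001], [-0.0, -0.298, 0.955, -0.117], [0.0, 0.0, 0.0, 1.0]]
2998
grip pts pctl [[-59.3, -113.9, 189.2], [-53.1, -93.6, 207.5], [-43.4, -79.5, 209.8]]
bar [[-40.7, -88.7, 130.5], [-23.1, -80.2, 138.6], [-4.6, -77.6, 178.4]]
orange 5849 [[-19.8, -52.8, 92.3], [-8.4, -0.6, 107.1], [19.6, 54.3, 112.1]]
```

View pics/w1.png

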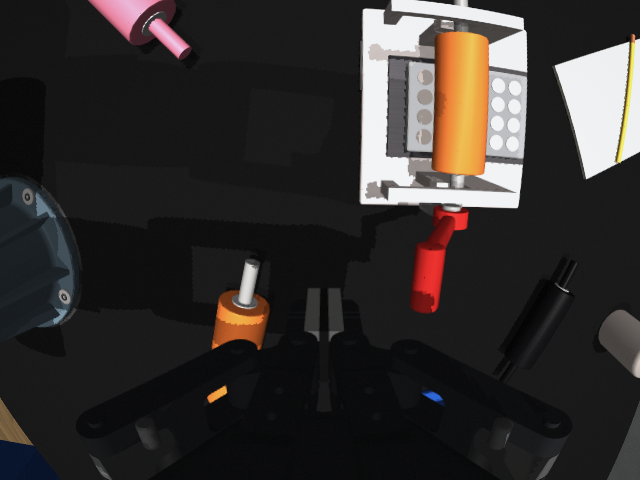

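Both the wrist view and depth place the red grip (425,280) at stand y -114..-80, with its centre near x -53, z 201. The handle bar is at y -88..-78. The roller is centred near y 1. I'll push the grip's outer part at y -103 with the shut fingers.

servo_tool(series="1 -0.006 0 0.03 0 0 0;1 -0.006 0.005 0.048 0 0 0;1 -0.006 0.02 0.048 0 0 0;1 -0.006 0.032 0.048 0 0 0;1 -0.006 0.042 0.048 0 0 0;1 -0.006 0.052 0.048 0 0 0;1 -0.006 0.062 0.048 0 0 0;1 -0.006 0.072 0.048 0 0 0;1 -0.006 0.082 0.050 0 0 0;1 -0.006 0.092 0.053 0 0 0;1 -0.006 0.102 0.057 0 0 0;1 -0.006 0.112 0.062 0 0 0")

```text
time_s: 2.73
eef_pos: [0.5411, -0.0622, 0.198]
eef_rot: [0.0, 0.782, 0.623, 0.0]
wrist_force: [-2.0, -0.5, 0.8]
opening: -0.004
grasp_force: 1.0
```

```bash
python3 -c "
from h import *
stand()"
```

```text
tcp in stand mm [   8.4 -102.5  198. ] F [-2.  -0.5  0.8] open -0.004 gf 1.0
```

servo_tool(series="1 0 0.008 0.005 0 0 0;1 0 0.015 0.009 0 0 0;1 0 0.021 0.013 0 0 0;1 0 0.026 0.016 0 0 0;1 0 0.029 0.016 0 0 0;1 0 0.030 0.016 0 0 0;1 0 0.030 0.016 0 0 0")

```text
time_s: 3.32
eef_pos: [0.5657, -0.068, 0.1787]
eef_rot: [-0.004, 0.782, 0.623, -0.003]
wrist_force: [-9.1, -1.1, -7.9]
opening: -0.003
grasp_force: 5.1
```

```bash
cat >> h.py <<'E'
def wrist(save=None):
    o=ctrl.get_obs(); c=ctrl.camera("wrist")
    if save: cv2.imwrite(save,c["img"][...,::-1])
    f=240/np.tan(np.radians(c["fovy"])/2)
    u,v=np.meshgrid(np.arange(640),np.arange(480));du,dv=u-c["cx"],v-c["cy"];r=np.hypot(du,dv)+1e-9;th=r/f
    z=c["z_map"];k=z*np.tan(th)/r;P=np.stack([du*k,dv*k,z],-1);P[(z<=0)|(th>1.5)]=np.nan
    T=np.array(c["T_tool_cam"]);P=P@T[:3,:3].T+T[:3,3]
    w,x,y,q=o["eef_rot"];W=Ro.from_quat([x,y,q,w]).apply(P.reshape(-1,3))+o["eef_pos"]
    return W.reshape(480,640,3),cv2.cvtColor(c["img"],cv2.COLOR_RGB2HSV).astype(int)
def loc(W,o=O,yaw=YAW): return (Ro.from_euler("z",-yaw,degrees=True).apply((W-o).reshape(-1,3))*1000).reshape(W.shape)
def lever():
    W,h=wrist(); L=loc(W); m=((h[...,0]<5)|(h[...,0]>172))&(h[...,1]>150)&(h[...,2]>60); q=L[m]; q=q[np.isfinite(q[:,0])&(q[:,1]<-75)&(q[:,1]>-125)]
    if len(q): print("red",len(q),np.percentile(q,[2,50,98],axis=0).round(0).tolist())
E
python3 -c "
from h import *
stand(); lever()"
```

```text
tcp in stand mm [  33.7 -102.5  178.7] F [-9.1 -1.1 -7.9] open -0.003 gf 5.1
red 7844 [[-22.0, -102.0, 128.0], [35.0, -84.0, 165.0], [60.0, -78.0, 183.0]]
```

servo_tool(series="1 0 -0.012 0 0 0 0;1 0 -0.022 0 0 0 0;1 0 -0.03 -0.03 0 0 0;1 0 -0.034 -0.055 0 0 0;-1 0.03 -0.034 -0.06 0 0 0;-1 0.065 -0.034 -0.06 0 0 0;-1 0.095 -0.034 -0.06 0 0 0;-1 0.103 -0.034 -0.06 0 0 0;-1 0.103 -0.034 -0.06 0 0 0;-1 0.103 -0.034 -0.06 0 0 0")

```text
time_s: 4.2
eef_pos: [0.5592, 0.0395, 0.2419]
eef_rot: [0.0, 0.782, 0.624, -0.0]
wrist_force: [-0.7, -0.5, 0.4]
opening: 0.846
grasp_force: 0.0
```

```bash
python3 - <<'E'
from h import *
stand(); W,h=wrist("pics/w2.png"); L=loc(W)
m=(h[...,0]>5)&(h[...,0]<20)&(h[...,1]>150)&(h[...,2]>100); q=L[m]; q=q[np.isfinite(q[:,0])&(np.abs(q[:,0])<40)&(np.abs(q[:,1])<70)&(q[:,2]>80)]
print("orange",len(q),np.percentile(q,[1,50,99],axis=0).round(1).tolist())
t=q[q[:,2]>np.percentile(q[:,2],98)-1.5]; print("ridge",np.median(t,0).round(1))
for s in((-50,-20),(20,50)):
    k=q[(q[:,1]>s[0])&(q[:,1]<s[1])]; 
    A=np.c_[2*k[:,0],2*k[:,2],np.ones(len(k))]; b=(k[:,0]**2+k[:,2]**2); a=np.linalg.lstsq(A,b,rcond=None)[0]; print(s,len(k),"axis x,z",a[:2].round(1),"r",np.sqrt(a[2]+a[0]**2+a[1]**2).round(1))
m=((h[...,0]<5)|(h[...,0]>172))&(h[...,1]>150)&(h[...,2]>60);q=L[m];q=q[np.isfinite(q[:,0])&(q[:,1]<-70)&(q[:,1]>-125)];print("red",len(q),np.percentile(q,[2,98],axis=0).round(0).tolist() if len(q) else 0)
goto(S(2,1,235))
E
```

```text
tcp in stand mm [  2.7   0.6 241.9] F [-0.7 -0.5  0.4] open 0.846 gf 0.0
orange 8263 [[-18.5, -52.2, 96.1], [1.8, 6.6, 108.7], [22.0, 55.6, 112.3]]
ridge [  1.7   9.1 111.1]
(-50, -20) 1975 axis x,z [ 1.6 89.9] r 21.4
(20, 50) 2486 axis x,z [ 1.8 90. ] r 21.3
red 2910 [[-24.0, -100.0, 123.0], [59.0, -78.0, 182.0]]
t 4.25 shift [ 0.001  -0.0007  0.0069] rot [0.01 0.02 0.4 ]
```

View pics/w2.png

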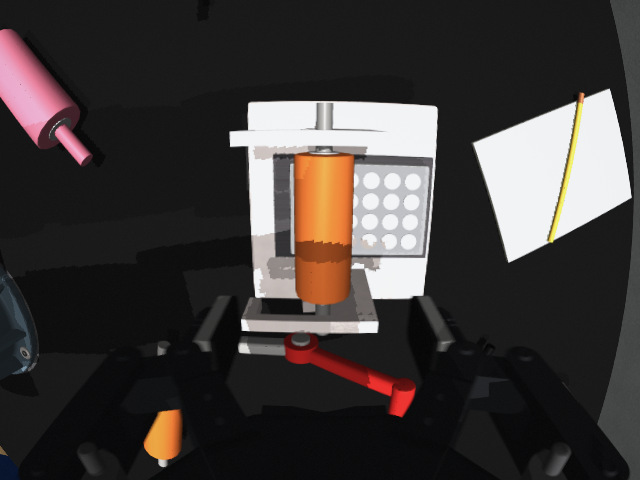

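The lever is fully back, with its grip at (402,398). The roller axis is at x 1.7, z 90, square to the stand, so I'll descend and grip.

servo_tool(series="-1 0.001 -0.0007 0.03 0 0 0.4;-1 0.001 -0.0007 0.06 0 0 0.4;-1 0.001 -0.0007 0.09 0 0 0.4;-1 0.001 -0.0007 0.115 0 0 0.4;-1 0.001 -0.0007 0.135 0 0 0.4;-1 0.001 -0.0007 0.145 0 0 0.4;-1 0.001 -0.0007 0.150 0 0 0.4;-1 0.001 -0.0007 0.150 0 0 0.4;1 0.001 -0.0007 0.150 0 0 0.4;1 0.001 -0.0007 0.150 0 0 0.4;1 0.001 -0.0007 0.150 0 0 0.4;1 0.001 -0.0007 0.150 0 0 0.4")

```text
time_s: 5.25
eef_pos: [0.5593, 0.0405, 0.0935]
eef_rot: [0.001, 0.784, 0.62, 0.001]
wrist_force: [0.1, -0.4, 4.2]
opening: 0.497
grasp_force: 60.1
```

servo_tool(series="1 0 0 0 0 0 0;1 0 0 0 0 0 0;1 0 0 0 0 0 0;1 0 0 0 0 0 0;1 0 0 0 0 0 0;1 0 0 0 0 0 0")

```text
time_s: 5.75
eef_pos: [0.5593, 0.0405, 0.0935]
eef_rot: [0.001, 0.784, 0.62, 0.001]
wrist_force: [-2.6, -0.6, 5.6]
opening: 0.495
grasp_force: 60.2
```

```bash
python3 -c "
from h import *
stand(); goto(S(2,1,92))"
```

```text
tcp in stand mm [ 2.5  1.6 93.5] F [-2.6 -0.6  5.6] open 0.495 gf 60.2
t 5.75 shift [-0.0006 -0.0005  0.0015] rot [ 0.1  0.  -0. ]
```

Gripped, with the opening at 42 mm and 60 N on the pads. I'll lift 6 mm and check before drawing it forward.

servo_tool(series="1 0 0 -0.003 0 0 0;1 0 0 -0.006 0 0 0;1 0 0 -0.006 0 0 0;1 0 0 -0.006 0 0 0")

```text
time_s: 6.08
eef_pos: [0.5586, 0.0407, 0.0981]
eef_rot: [0.0, 0.784, 0.62, 0.0]
wrist_force: [-0.6, -0.5, -3.0]
opening: 0.496
grasp_force: 61.0
```

```bash
python3 -c "
from h import *
stand(); goto(S(2,1,92))"
```

```text
tcp in stand mm [ 1.7  1.6 98.1] F [-0.6 -0.5 -3. ] open 0.496 gf 61.0
t 6.08 shift [-0.0006  0.0003  0.0061] rot [ 0.01 -0.   -0.  ]
```

servo_tool(series="1 -0.001 0 -0.002 0 0 0;1 -0.001 -0.006 -0.002 0 0 0;1 -0.001 -0.014 -0.002 0 0 0;1 -0.001 -0.022 -0.002 0 0 0;1 -0.001 -0.029 -0.002 0 0 0;1 -0.001 -0.033 -0.002 0 0 0;1 -0.001 -0.034 -0.002 0 0 0;1 -0.001 -0.034 -0.002 0 0 0;1 -0.001 -0.034 -0.002 0 0 0")

```text
time_s: 6.83
eef_pos: [0.5256, 0.0474, 0.1003]
eef_rot: [0.0, 0.784, 0.62, 0.0]
wrist_force: [0.1, 0.6, -1.9]
opening: 0.498
grasp_force: 61.1
```

```bash
python3 -c "
from h import *
stand(); goto(S(-32,0,67))"
```

```text
tcp in stand mm [-31.9   0.6 100.3] F [ 0.1  0.6 -1.9] open 0.498 gf 61.1
t 6.83 shift [-0.0006 -0.0001  0.0333] rot [ 0.04 -0.   -0.01]
```

servo_tool(series="1 0 0 0.008 0 0 0;1 0 0 0.017 0 0 0;1 0 0 0.026 0 0 0;1 0 0 0.032 0 0 0;1 0 0 0.033 0 0 0;1 0 0 0.033 0 0 0;1 0 0 0.033 0 0 0")

```text
time_s: 7.42
eef_pos: [0.5253, 0.0474, 0.0669]
eef_rot: [-0.0, 0.784, 0.62, -0.0]
wrist_force: [0.7, -0.2, -2.7]
opening: 0.5
grasp_force: 61.2
```

```bash
python3 -c "
from h import *
stand(); goto(S(-120,0,67.5))"
```

```text
tcp in stand mm [-32.2   0.5  66.9] F [ 0.7 -0.2 -2.7] open 0.5 gf 61.2
t 7.42 shift [-0.0006 -0.0878 -0.0006] rot [-0.02  0.   -0.01]
```

servo_tool(series="1 0 -0.01 0 0 0 0;1 0 -0.025 0 0 0 0;1 0 -0.04 0 0 0 0;1 0 -0.055 0 0 0 0;1 0 -0.07 0 0 0 0;1 0 -0.082 0 0 0 0;1 0 -0.088 0 0 0 0;1 0 -0.088 0 0 0 0;1 0 -0.088 -0.02 0 0 0;1 0 -0.088 -0.05 0 0 0;1 0 -0.088 -0.08 0 0 0;1 0 -0.088 -0.1 0 0 0")

```text
time_s: 8.42
eef_pos: [0.4414, 0.0674, 0.1702]
eef_rot: [0.001, 0.784, 0.62, 0.001]
wrist_force: [0.8, -0.2, -2.2]
opening: 0.495
grasp_force: 61.9
```

```bash
python3 -c "
from h import *
stand(); goto(CR+[0,0,.2],CY)"
```

```text
tcp in stand mm [-118.5    0.7  170.2] F [ 0.8 -0.2 -2.2] open 0.495 gf 61.9
t 8.42 shift [-0.4178  0.1428 -0.0294] rot [ 2.400e-01 -1.000e-02 -1.022e+01]
```

servo_tool(series="1 -0.01 0.003 -0.02 0 0 -1;1 -0.03 0.01 -0.04 0 0 -2;1 -0.06 0.02 -0.05 0 0 -3;1 -0.095 0.03 -0.05 0 0 -4.5;1 -0.13 0.043 -0.05 0 0 -6;1 -0.165 0.055 -0.05 0 0 -7.5;1 -0.2 0.068 -0.05 0 0 -9;1 -0.23 0.08 -0.05 0 0 -10.2;1 -0.25 0.088 -0.05 0 0 -10.2;1 -0.26 0.09 -0.05 0 0 -10.2;1 -0.26 0.09 -0.05 0 0 -10.2;1 -0.26 0.09 -0.05 0 0 -10.2")

```text
time_s: 9.42
eef_pos: [0.4672, -0.2059, 0.2169]
eef_rot: [-0.0, 0.726, 0.687, 0.0]
wrist_force: [0.2, -0.0, -2.4]
opening: 0.498
grasp_force: 61.9
```

```bash
python3 - <<'E'
from h import *
stand(); goto(CR+[0,0,.2],CY)
W,h=wrist("pics/w3.png"); L=loc(W,CR,CY)
m=(h[...,0]>100)&(h[...,0]<125)&(h[...,1]>120)&(h[...,2]>40)&np.isfinite(L[...,0])&(np.abs(L[...,0])<80)&(np.abs(L[...,1])<90)
q=L[m]; print(len(q),np.percentile(q,[1,99],axis=0).round(1).tolist())
for lo,hi in((4,14),(45,60)):
    k=q[(q[:,2]>lo)&(q[:,2]<hi)]; print(lo,len(k),cv2.minAreaRect(k[:,:2].astype(np.float32)))
k=q[q[:,2]>48]
for sx in(-1,1):
  for sy in(-1,1):
    a=k[(k[:,0]*sx>0)&(k[:,1]*sy>0)]; print(sx,sy,len(a),a.mean(0).round(1) if len(a) else "")
m=(h[...,0]>5)&(h[...,0]<20)&(h[...,1]>150)&(h[...,2]>80)
E
```

```text
tcp in stand mm [ -30.4 -259.4  216.9] F [ 0.2 -0.  -2.4] open 0.498 gf 61.9
t 9.42 shift [-0.1649  0.026   0.0168] rot [-0.02 -0.04 -0.08]
276 [[28.8, -43.1, 8.6], [43.9, -7.9, 38.2]]
4 153 ((38.26620101928711, -24.383148193359375), (12.570585250854492, 41.17552185058594), 0.20092268288135529)
45 0 ((0.0, 0.0), (0.0, 0.0), 0.0)
-1 -1 0 
-1 1 0 
1 -1 0 
1 1 0
```

View pics/w3.png

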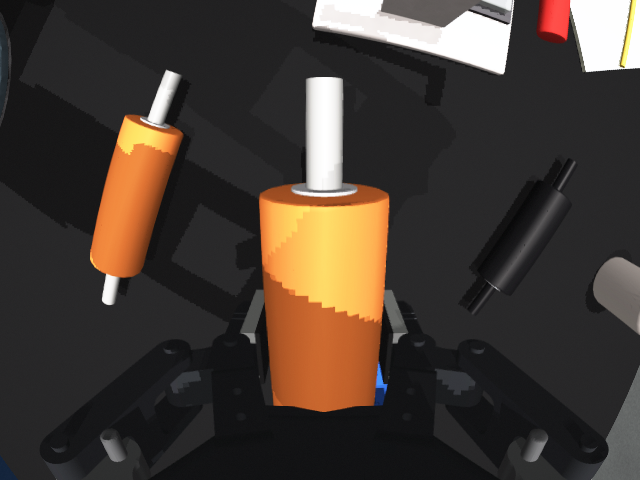

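The roller is held square in the pads and hides the cradle (a blue bit shows at (380,385)). I'll cross-check the cradle pose with the saved scene view.

```bash
python3 - <<'E'
from h import *
for n,r in(("scene",(215,295,115,190)),("top",(445,515,205,270))):
    I=np.load(n+"_img.npy"); L=loc(np.load(n+".npy"),CR,CY); h=cv2.cvtColor(I,cv2.COLOR_RGB2HSV).astype(int)
    m=(h[...,0]>100)&(h[...,0]<125)&(h[...,1]>120)&(h[...,2]>50)&np.isfinite(L[...,0]); a=np.zeros_like(m); a[r[2]:r[3],r[0]:r[1]]=1
    q=L[m&a]; k=q[(q[:,2]>7)&(q[:,2]<13)]
    print(n,len(q),"slab",len(k),cv2.minAreaRect(k[:,:2].astype(np.float32)),np.percentile(k,[1,99],axis=0).round(1).tolist())
    k=q[q[:,2]>47]
    for sx in(-1,1):
        for sy in(-1,1):
            b=k[(k[:,0]*sx>0)&(k[:,1]*sy>0)]; print(sx,sy,len(b),b.mean(0).round(1) if len(b) else "")
E
```

```text
scene 2055 slab 1208 ((-1.2723426818847656, 0.9724044799804688), (133.03773498535156, 109.67092895507812), 89.76573944091797) [[-55.0, -60.5, 7.3], [52.8, 65.5, 12.8]]
-1 -1 26 [-36.3 -41.1  50.9]
-1 1 27 [-35.5  43.   51.3]
1 -1 23 [ 33.2 -41.4  51.2]
1 1 28 [33.6 42.3 51.4]
top 2408 slab 1100 ((0.31121826171875, 0.2054595947265625), (113.9197769165039, 134.86630249023438), 0.4078480899333954) [[-54.6, -64.6, 7.1], [54.1, 63.9, 12.9]]
-1 -1 27 [-35.2 -42.   52.5]
-1 1 25 [-33.8  41.9  51.6]
1 -1 27 [ 32.6 -42.7  52.4]
1 1 29 [33.6 41.1 52.4]
```

servo_tool(series="1 -0.015 0.003 0 0 0 0;1 -0.04 0.006 0 0 0 0;1 -0.07 0.011 0 0 0 0;1 -0.1 0.016 0 0 0 0;1 -0.13 0.02 0 0 0 0;1 -0.152 0.024 0 0 0 0;1 -0.163 0.025 0 0 0 0;1 -0.165 0.025 0 0 0 0;1 -0.165 0.025 0.03 0 0 0;1 -0.165 0.025 0.06 0 0 0;1 -0.165 0.025 0.09 0 0 0;1 -0.165 0.025 0.11 0 0 0")

```text
time_s: 10.47
eef_pos: [0.4825, -0.369, 0.1042]
eef_rot: [-0.002, 0.725, 0.688, 0.0]
wrist_force: [0.1, 0.9, -3.1]
opening: 0.499
grasp_force: 62.1
```

servo_tool(series="1 0 0 0 0 0 0;1 0 0 0 0 0 0;1 0 0 0 0 0 0")

```text
time_s: 10.72
eef_pos: [0.4844, -0.372, 0.1088]
eef_rot: [0.001, 0.726, 0.688, 0.0]
wrist_force: [-0.2, 0.2, -2.4]
opening: 0.497
grasp_force: 61.9
```

```bash
python3 - <<'E'
from h import *
goto(CR+[-.0008,.0003,.0535],CY); stand()
c=ctrl.camera("scene"); cv2.imwrite("pics/s2.png",cv2.resize(c["img"][60:240,140:380],None,fx=3,fy=3)[...,::-1])
E
```

```text
t 10.72 shift [ 0.0003 -0.0013  0.0553] rot [0.09 0.08 0.05]
tcp in stand mm [  24.5 -417.   108.8] F [-0.2  0.2 -2.4] open 0.497 gf 61.9
```

View pics/s2.png

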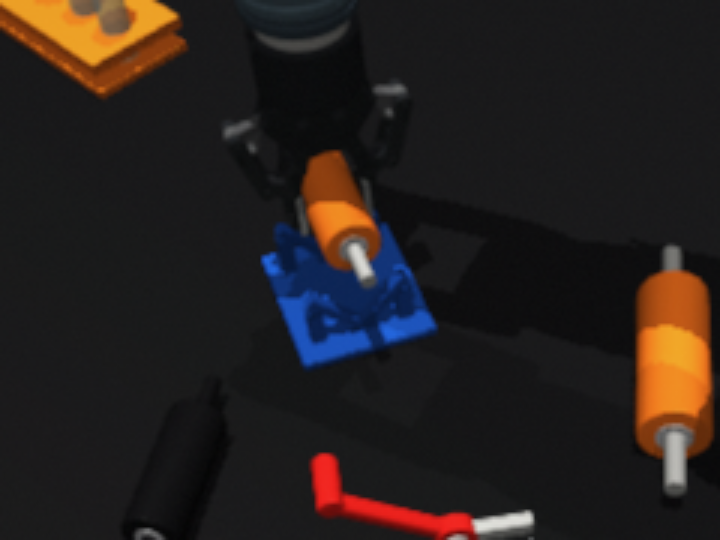

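The roller at (340,205) hangs centred over the blue cradle at (350,290), and the red lever is still open. I'll lower slowly.

servo_tool(series="1 0 -0.001 0.012 0 0 0;1 0 -0.001 0.026 0 0 0;1 0 -0.001 0.038 0 0 0;1 0 -0.001 0.046 0 0 0;1 0 -0.001 0.05 0 0 0;1 0 -0.001 0.052 0 0 0;1 0 -0.001 0.053 0 0 0;1 0 -0.001 0.053 0 0 0;1 0 -0.001 0.053 0 0 0;1 0 -0.001 0.053 0 0 0")

```text
time_s: 11.6
eef_pos: [0.4833, -0.3722, 0.0544]
eef_rot: [0.001, 0.726, 0.688, 0.0]
wrist_force: [5.2, 1.9, 0.8]
opening: 0.497
grasp_force: 62.3
```

```bash
python3 -c "
from h import *
goto(CR+[-.0008,.0003,.0535],CY); stand()"
```

```text
t 11.6 shift [ 0.0005 -0.0001  0.0009] rot [ 0.11  0.03 -0.02]
tcp in stand mm [  23.5 -417.5   54.4] F [5.2 1.9 0.8] open 0.497 gf 62.3
```

Contact: the V face pushes the roller towards +x, so I'll follow by 1 mm and settle down a bit further.

servo_tool(series="1 0 0.0008 0 0 0 0;1 0 0.001 0.0005 0 0 0;1 0 0.001 0.001 0 0 0;1 0 0.001 0.001 0 0 0;1 0 0.001 0.001 0 0 0")

```text
time_s: 12.02
eef_pos: [0.4836, -0.3723, 0.0541]
eef_rot: [0.0, 0.726, 0.688, 0.0]
wrist_force: [0.1, 4.1, 9.3]
opening: 0.501
grasp_force: 63.2
```

```bash
python3 -c "
from h import *
goto(CR+[-.0008,.0003,.0535],CY); stand()"
```

```text
t 12.02 shift [ 0.0006 -0.0004  0.0006] rot [ 0.02  0.01 -0.02]
tcp in stand mm [  23.8 -417.5   54.1] F [0.1 4.1 9.3] open 0.501 gf 63.2
```

Seated: the side force is gone and it is loaded straight down at 9 N. I'll release gently and rise.

servo_tool(series="0 0 0 0 0 0 0;-0.1 0 0 0 0 0 0;-0.25 0 0 0 0 0 0;-0.4 0 0 0 0 0 0;-0.6 0 0 0 0 0 0;-0.8 0 0 0 0 0 0;-0.8 0 0 0 0 0 0;-0.8 0 0 0 0 0 0;-0.8 0 0 0 0 0 0")

```text
time_s: 12.77
eef_pos: [0.4833, -0.3722, 0.053]
eef_rot: [-0.0, 0.726, 0.688, -0.0]
wrist_force: [-0.6, -0.4, -0.2]
opening: 0.901
grasp_force: 0.0
```

servo_tool(series="-0.8 0 0 -0.01 0 0 0;-0.8 0 0 -0.03 0 0 0;-0.8 0 0 -0.06 0 0 0;-0.8 0 0 -0.09 0 0 0;-0.8 0 0 -0.12 0 0 0;-0.8 0 0 -0.15 0 0 0;-0.8 0.03 0 -0.17 0 0 0;-0.8 0.06 0 -0.18 0 0 0;-0.8 0.08 0 -0.18 0 0 0;-0.8 0.08 0 -0.18 0 0 0;-0.8 0.08 0 -0.18 0 0 0;-0.8 0.08 0 -0.18 0 0 0")

```text
time_s: 13.77
eef_pos: [0.4877, -0.2927, 0.2334]
eef_rot: [0.0, 0.726, 0.688, -0.0]
wrist_force: [-0.5, -0.2, -0.7]
opening: 0.898
grasp_force: 0.0
```

```bash
python3 - <<'E'
from h import *
stand(); W,h=wrist("pics/w4.png"); L=loc(W,CR,CY)
m=(h[...,0]>5)&(h[...,0]<20)&(h[...,1]>150)&(h[...,2]>60); q=L[m]; q=q[np.isfinite(q[:,0])&(np.abs(q[:,0])<60)&(np.abs(q[:,1])<100)&(q[:,2]>20)]
print("orange",len(q),np.percentile(q,[1,50,99],axis=0).round(1).tolist())
for s in((-50,-15),(15,50)):
    k=q[(q[:,1]>s[0])&(q[:,1]<s[1])]
    A=np.c_[2*k[:,0],2*k[:,2],np.ones(len(k))]; b=(k[:,0]**2+k[:,2]**2); a=np.linalg.lstsq(A,b,rcond=None)[0]; print(s,len(k),a[:2].round(1),"r",np.sqrt(a[2]+a[0]**2+a[1]**2).round(1))
E
```

```text
tcp in stand mm [   9.4 -339.1  233.4] F [-0.5 -0.2 -0.7] open 0.898 gf 0.0
orange 1222 [[-22.1, -50.1, 37.6], [-14.3, 32.6, 60.5], [20.1, 54.4, 70.0]]
(-50, -15) 148 [-1.1 49.4] r 21.9
(15, 50) 398 [-0.7 51.1] r 21.0
```

View pics/w4.png

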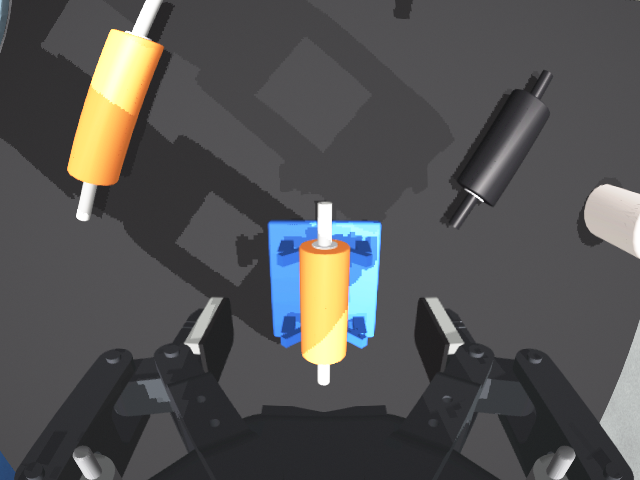

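The roller lies squarely across both saddles at (324,300), with its axis at z 50 and about 1 mm off centre. The gripper is clear, and the earlier scene view showed the lever still open. Handing in.

```bash
python3 -c "
from h import *
print(ctrl.hand_in())"
```

```text
the job is handed in; nothing more can be done
None
```

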